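# Nest the dry measures with their handles fanned

## Task

Tidy the three steel measures on the shop counter: stand the middle-sized one inside the largest, and the smallest inside the middle-sized one, each resting flat on the bottom of the one below. Fan the handles like a hand of cards: seen from above, each handle points about an eighth of a turn anticlockwise from the handle below it. Leave the largest measure standing about where it is, and do not disturb the mug.

Things in the scene. Friction and masses are not known exactly. Their poses are not given: they have to be found in the camera images.
- large: Largest steel measure, like a shallow saucepan, on the counter (z = 0) in the middle: 132 mm across the rim, 120 across the foot, 40 tall, wall 3, bottom 4 thick, 0.26 kg. A straight flat bar handle, 14 mm wide, 8 thick, its top level with the rim, sticks out 110 mm beyond the rim. Origin: centre of the underside; x along the handle, outwards; z up.
- medium: Middle-sized steel measure of the same make, on the counter to one side: 100 mm across the rim, 88 across the foot, 50 tall, wall 3, bottom 4, 0.17 kg; same handle (14 wide, 8 thick, top level with the rim, 110 long beyond it). Origin: centre of the underside; x along the handle, outwards; z up. Nested, its underside is 4 mm above the largest's and its handle clears that rim by 6 mm.
- medium_grip (a point): Point on the middle-sized measure's handle to pinch: middle of the bar's width and thickness, 100 mm along x from the measure's axis, 46 mm above its underside.
- small: Smallest steel measure of the same make, on the counter to the other side: 68 mm across the rim, 56 across the foot, 60 tall, wall 3, bottom 4, 0.12 kg; same handle (14 wide, 8 thick, top level with the rim, 110 long beyond it). Origin: centre of the underside; x along the handle, outwards; z up. Nested, its underside is 4 mm above the middle-sized one's, its handle 6 mm clear of that rim.
- small_grip (a point): Point on the smallest measure's handle to pinch: middle of the bar's width and thickness, 90 mm along x from the measure's axis, 56 mm above its underside.
- mug: White ceramic mug with a loop handle, 80 mm across and 85 mm tall, standing on the counter beside the largest measure, to its right and nearer the robot; not part of the job. Origin: centre of the underside.
There are look-alikes about, which are no part of the job. Leave any green or turquoise look-alike of the medium alone.

How it is judged:
By the outcome, as a careful person would: the job done as asked, in the order asked, and still so for the second after the job is handed in, with the robot touching nothing.
It also fails if it takes over 58 s, if anything falls off the work surface, if the arm or the gripper's body presses on something with over 40 N, if the wrist force passes 120 N, or if a joint passes its speed limit or range.

## Robot

A 6-joint arm with a two-finger parallel gripper is mounted at the origin on the work surface. World frame = base frame: x ahead of the robot, y to its left, z up, the work surface at z = 0. Lengths are in m, angles in rad, forces in N, time in s.
With the tool pointing down it reaches from about 0.275 to 0.825 m from the base axis. Payload 4.9 kg.
Tool frame: the origin (TCP) lies midway between the tips of the shut fingers; the grasp point (between the pads) lies 19 mm behind it (bot.grip_depth is the distance from the TCP to the grasp point, in m); z points along the fingers, y is the line along which they close (so a half turn about z gives the same grasp; the last joint's range is limited). The gripper opens to 85 mm and grips with 20 to 120 N. Pads are 22 mm wide; open, the fingers measure 114 mm over their backs; the gripper's body (76 mm by 85 mm) begins 54 mm behind the grasp point. The pads swing forward as they close: fully open they stand 13 mm farther back than shut.
Start: joints at [1.025, 0.326, -0.193, 1.052, 0, 1.437], TCP at [0.22, 0.504, 0.231] pointing down, gripper open.
Joint ranges: [-2.65, 2.65], [-0.97, 1.79], [-1.3, 1.35], [-1.93, 2.1], [-1.47, 1.37], [-3.14, 3.14]. Speed limits (rad/s): [2.57, 2.57, 3.14, 3.14, 3.14, 3.14].

## Interface

Orientations are given as a unit quaternion [w, x, y, z].
In Python, from cell import bot gives the robot as it stands. Calls block until the motion is done:
- bot.move_pose(position, orientation): joint-space move of the TCP to a pose.
- bot.move_linear(position, speed=0.15, rotation=None, until_force=None): straight line of the TCP; rotation=None keeps the orientation; speed is the mean speed in m/s. With until_force (N) it stops when the force on the tool has changed by that much, and returns True; else False.
- bot.goto_joints(angles): joint-space move.
- bot.set_gripper(opening, grasp_force=None): opening from 0.0 (shut) to 1.0 (fully open); grasp_force is the grip in N (None keeps the last); returns when the fingers have stopped.
- bot.wait(seconds).
- bot.solve_ik(position, orientation): joint angles nearest the present ones, or None.
- bot.camera(name): name is "scene" or "top" or "wrist"; returns the picture (400x640x3 uint8, red, green, blue); there is no depth.
- bot.calibration(name): a dict with "mtx" (3x3 intrinsics, pixels), "k1" (the pictures are not rectified: a ray, as slopes to the right and down, at radius r is drawn at 1 + k1 r^2 times it, then the intrinsics apply), "extrinsics" (4x4, takes a point from world to camera coordinates); the wrist camera has in their place "hand_eye" (4x4, takes a point from camera to tool coordinates, whose origin is the TCP and whose axes are the flange's). Camera axes: x right, y down, z forward; pixel columns grow to the right and rows downward; lengths in m; the calibration is good to about 2 mm. A picture is of the moment at which its call begins: read the wrist's pose just before it. calibration takes no time and is no camera call.
A pose or a line that the arm cannot do raises bot.PlanningError and nothing moves.
- bot.close_job(): hands the job in; it is judged then, once.
Trained networks look in the newest picture that a camera, given by its name, has taken for a name from the list of things; names that differ only in an ending like _2 or _b are one class to them, and where a whole thing is asked for, a point or a joint stands for the part that bears it (a point fixed in the world has none). Each returns a list of dicts, best first, with "confidence" (0 to 1); they miss things now and then, are a little off and sometimes report something else, mostly with a low value. They report only what shows in the picture. A call takes as long as a camera call. They do not tell look-alikes from the thing itself.
- bot.search_frame(camera, thing): "bbox" ([left, top, width, height] in pixels, round what is visible of it).
Readings, each from a call of its own:
- bot.read_clock(): time.
- bot.read_joint_positions(): joint angles.
- bot.read_joint_vel(): joint speeds.
- bot.read_joint_efforts(): joint torques, N m.
- bot.read_position(): TCP position.
- bot.read_tool_rot(): TCP orientation.
- bot.read_ft_force(): force on the tool from outside, world axes, zero at the start.
- bot.read_moment(): the same for the moment, N m.
- bot.read_gripper_width(): opening from 0.0 (shut) to 1.0 (fully open).
- bot.read_finger_force(): force on a finger pad.
Only numpy, scipy, OpenCV 4.12 (cv2) and the standard library are available. Lean on these libraries where they do the work, as an engineer would, in place of code of your own. Each camera call takes 0.05 s, during which the arm holds its last target. There are 200 camera calls.

## Working session

There is one attempt and no reset: what is moved stays moved. The work goes in short steps, each a Python script; the robot and the scene stay as the last script left them, time stands still between calls to the robot, and variables do not carry over. Pictures are saved under pics/ and viewed, at most 10 in all, crops included, and the job is handed in when it is done.

```bash
ls; mkdir -p pics; python3 - <<'E'
from cell import bot
import cv2, numpy as np
for n in ("top","scene"):
    im=bot.camera(n); cv2.imwrite(f"pics/{n}0.png",im[:,:,::-1])
    c=bot.calibration(n); print(n,np.round(c["mtx"],1).tolist(),c["k1"],np.round(c["extrinsics"],3).tolist())
    for t in ("large","medium","small","mug"):
        print(t,[(np.round(d["bbox"]).astype(int).tolist(),round(d["confidence"],2)) for d in bot.search_frame(n,t)])
print(bot.read_clock(), bot.read_tool_rot(), bot.calibration("wrist"))
E
```

```text
pics
top [[383.4, 0.0, 310.1], [0.0, 383.4, 207.1], [0.0, 0.0, 1.0]] -0.06502002558552587 [[0.003, -1.0, -0.0, 0.053], [-0.99, -0.003, -0.143, 0.554], [0.143, 0.001, -0.99, 1.026], [0.0, 0.0, 0.0, 1.0]]
large [([299, 158, 49, 87], 0.9)]
medium [([254, 90, 45, 71], 0.94), ([181, 298, 82, 38], 0.84), ([194, 184, 39, 76], 0.61), ([95, 235, 78, 39], 0.6)]
small [([439, 175, 35, 61], 0.62)]
mug [([371, 243, 41, 33], 0.7)]
scene [[362.0, 0.0, 323.7], [0.0, 362.0, 203.6], [0.0, 0.0, 1.0]] 0.0013457566465127874 [[-0.762, 0.647, 0.015, 0.381], [0.358, 0.442, -0.822, -0.164], [-0.539, -0.621, -0.569, 1.388], [0.0, 0.0, 0.0, 1.0]]
large [([272, 187, 73, 36], 0.57), ([229, 146, 37, 26], 0.49)]
medium [([375, 230, 66, 44], 0.91), ([226, 261, 94, 45], 0.69), ([464, 260, 102, 49], 0.67), ([426, 194, 61, 47], 0.67)]
small [([229, 149, 40, 19], 0.83)]
mug [([304, 154, 24, 33], 0.76)]
0.5 [-2.71979376e-06  2.04478786e-01  9.78870995e-01 -2.03939789e-05] {'mtx': array([[297.18693147,   0.        , 322.63822422],
       [  0.        , 297.18693147, 201.12470612],
       [  0.        ,   0.        ,   1.        ]]), 'k1': 0.018530533188951585, 'hand_eye': array([[ 6.95994247e-05, -9.47574392e-01, -3.19535237e-01,
         8.20837163e-02],
       [ 9.99999892e-01, -8.08910694e-05,  4.57695134e-04,
         1.00244140e-04],
       [-4.59547735e-04, -3.19535234e-01,  9.47574284e-01,
        -1.42313246e-01],
       [ 0.00000000e+00,  0.00000000e+00,  0.00000000e+00,
         1.00000000e+00]])}
```

View pics/top0.png

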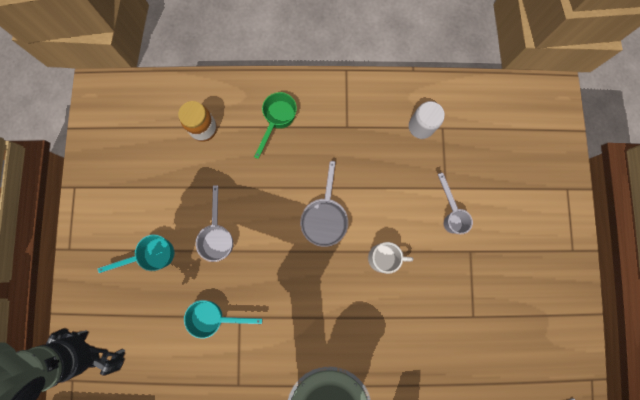

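View pics/scene0.png

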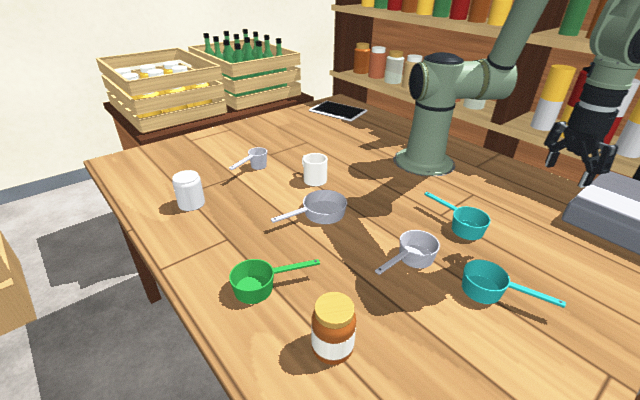

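The medium-class candidates in the top view are green (280,110), turquoise (155,253), turquoise (203,320) and bare steel (214,243). Only the steel one fits: it is the same grey make as large (324,222) and small (459,222). I'll confirm it in a crop and fit poses from the silhouettes.

```bash
cat > h.py <<'E'
from cell import bot
import cv2, numpy as np
from scipy.optimize import minimize
from scipy.spatial.transform import Rotation as R
DIM={"large":(.066,.060,.040),"medium":(.050,.044,.050),"small":(.034,.028,.060)}
GR={"medium":(.100,.046),"small":(.090,.056)}
def Rq(q): return R.from_quat(np.r_[q[1:],q[0]])
def quat(yaw):  # tool down, tool x along yaw, closing axis across the handle
    q=(R.from_euler("z",yaw)*R.from_euler("x",np.pi)).as_quat(); return np.r_[q[3],q[:3]]
def view(n,name=None):
    c=bot.calibration(n)
    if n=="wrist":
        T=np.eye(4);T[:3,3]=bot.read_position();T[:3,:3]=Rq(bot.read_tool_rot()).as_matrix()
        E=np.linalg.inv(T@c["hand_eye"])
    else: E=c["extrinsics"]
    im=bot.camera(n)
    if name: cv2.imwrite(f"pics/{name}.png",im[:,:,::-1])
    return im,c["mtx"],c["k1"],E
def proj(v,P):
    im,K,k,E=v; p=np.atleast_2d(P)@E[:3,:3].T+E[:3,3]; s=p[:,:2]/p[:,2:]
    return s*(1+k*(s**2).sum(1,keepdims=True))@K[:2,:2].T+K[:2,2]
def unproj(v,uv,z):
    im,K,k,E=v; d=(np.array(uv)-K[:2,2])/np.diag(K)[:2]; s=d.copy()
    for _ in range(8): s=d/(1+k*s@s)
    Ri=E[:3,:3].T; C=-Ri@E[:3,3]; r=Ri@np.r_[s,1]; return C+r*(z-C[2])/r[2]
def outline(v,th,x,y,yaw,z0=0.):
    a,b,h=DIM[th]; t=np.linspace(0,2*np.pi,48); c,s=np.cos(t),np.sin(t)
    cup=np.vstack([np.c_[a*c,a*s,0*t+h],np.c_[b*c,b*s,0*t]])
    bar=np.array([[r,w,zz] for r in (a-.002,a+.11) for w in (-.007,.007) for zz in (h-.008,h)])
    M=R.from_euler("z",yaw).as_matrix()
    return [cv2.convexHull(proj(v,P@M.T+[x,y,z0]).astype(np.float32)) for P in (cup,bar)]
def render(v,*a):
    m=np.zeros(v[0].shape[:2],np.uint8)
    for o in outline(v,*a): cv2.fillPoly(m,[np.round(o*16).astype(np.int32)],255,cv2.LINE_AA,4)
    return m/255.
def mask(im):
    f=cv2.cvtColor(im,cv2.COLOR_RGB2HSV)[:,:,1].astype(float)/255
    return np.clip((.36-f)/.12,0,1)
def fit(th,views,x0,z0=0.):
    x0=np.array(x0,float); ms=[]
    for v in views:
        roi=cv2.dilate(render(v,th,*x0,z0),np.ones((25,25))); ms.append((v,mask(v[0]),roi))
    def cost(p):
        c=0
        for v,m,roi in ms:
            r=render(v,th,*p,z0); c+=(np.abs(m-r)*np.maximum(roi,r)).sum()/r.sum()
        return c/len(ms)
    for d in (.012,.004):
        s=minimize(cost,x0,method="Nelder-Mead",options=dict(initial_simplex=np.vstack([x0,x0+np.diag([d,d,d*12])]),xatol=1e-4,fatol=1e-5)); x0=s.x
    return x0,s.fun
def guess(v,th,uvc,uvt):
    h=DIM[th][2]; c=unproj(v,uvc,h*.5)[:2]; t=unproj(v,uvt,h)[:2]; return [*c,np.arctan2(*(t-c)[::-1])]
E
python3 - <<'E'
from h import *
v=view("top"); im=v[0].copy(); print("cam",-v[3][:3,:3].T@v[3][:3,3])
for th,c,t in (("large",(324,222),(332,161)),("medium",(214,243),(215,187)),("small",(459,222),(440,172))):
    p,f=fit(th,[v],guess(v,th,c,t)); print(th,np.round(p,4),round(f,3), np.round(np.degrees(p[2]),1))
    for o in outline(v,th,*p): cv2.polylines(im,[np.round(o).astype(int)],True,(255,0,0))
print("mug",unproj(v,(387,258),.06))
a=np.hstack([v[0][140:280,180:340],im[140:280,180:340]]);b=im[140:280,340:500]
cv2.imwrite("pics/crop.png",cv2.resize(np.vstack([a,np.hstack([b,mask(v[0])[140:280,180:340,None].repeat(3,2)*255])]).astype(np.uint8),None,fx=2,fy=2,interpolation=cv2.INTER_CUBIC)[:,:,::-1])
E
```

```text
cam [0.40146135 0.05422554 1.09424326]
large [ 0.5123  0.0168 -0.1385] 0.033 -7.9
medium [0.4532 0.3186 0.0126] 0.065 0.7
small [ 0.5142 -0.3569  0.3508] 0.092 20.1
mug [ 0.41327884 -0.15199937  0.06      ]
```

View pics/crop.png

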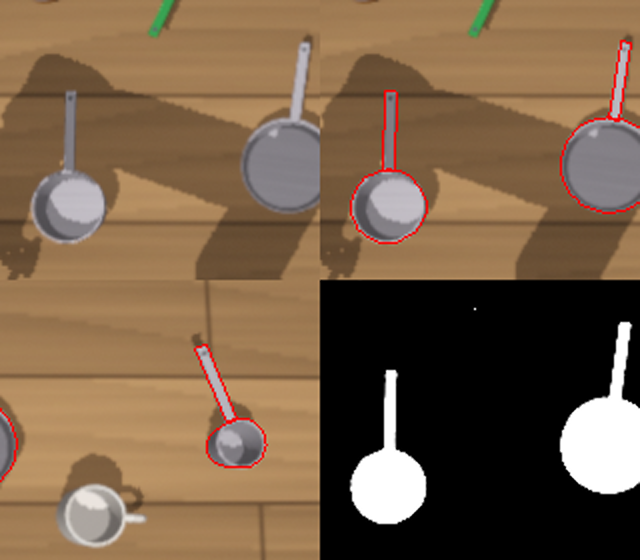

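The crop shows the grey steel medium at (214,243) in the full picture. The fitted red outlines hug all three measures, and the coloured look-alikes are excluded. Next I'll check the wrist options, hover over the medium's handle and refine from the wrist camera.

```bash
python3 - <<'E'
from h import *
L=np.array([.5123,.0168,-.1385]);M=np.array([.4532,.3186,.0126]);S=np.array([.5142,-.3569,.3508])
def g(p,th): r=GR[th][0]; return p[:2]+r*np.array([np.cos(p[2]),np.sin(p[2])])
for th,src,k in (("medium",M,1),("small",S,2)):
    dst=np.r_[L[:2],L[2]+k*np.pi/4]
    for fl in (0,np.pi):
        for p in (src,dst):
            q=bot.solve_ik([*g(p,th),.2],quat(p[2]+fl)); print(th,fl,None if q is None else np.round(q,2))
xy=g(M,"medium"); bot.move_pose([*xy,.20],quat(M[2]+np.pi)); bot.set_gripper(.6,100)
v=view("wrist","w1"); t=view("top")
for th,x0 in (("medium",M),("large",L)):
    for nm,vs in (("w",[v]),("t",[t])):
        p,f=fit(th,vs,x0); print(th,nm,np.round(p,4),round(f,3))
    im=v[0]
    for o in outline(v,th,*fit(th,[v],x0)[0]): cv2.polylines(im,[np.round(o).astype(int)],True,(255,0,0))
cv2.imwrite("pics/w1.png",im[:,:,::-1]); print(bot.read_clock(),bot.read_joint_positions())
E
```

```text
medium 0 [ 0.41  0.51  0.01  1.07  0.   -2.75]
medium 0 [ 0.01  0.43 -0.11  1.02  0.    2.5 ]
medium 3.141592653589793 [0.41 0.51 0.01 1.07 0.   0.4 ]
medium 3.141592653589793 [ 0.01  0.43 -0.11  1.02  0.   -0.64]
small 0 [-0.61  0.59  0.15  1.13  0.    2.18]
small 0 [ 0.06  0.32 -0.28  0.97  0.    1.77]
small 3.141592653589793 [-0.61  0.59  0.15  1.13  0.   -0.96]
small 3.141592653589793 [ 0.06  0.32 -0.28  0.97  0.   -1.37]
medium w [0.4526 0.3164 0.012 ] 0.019
medium t [0.4533 0.3185 0.0286] 0.174
large w [ 0.5108  0.014  -0.12  ] 0.027
large t [ 0.5113  0.0167 -0.1359] 0.03
2.5083 [ 4.09058533e-01  5.11826071e-01  1.27275677e-02  1.07163988e+00
 -3.35513047e-05  3.96210077e-01]
```

View pics/w1.png

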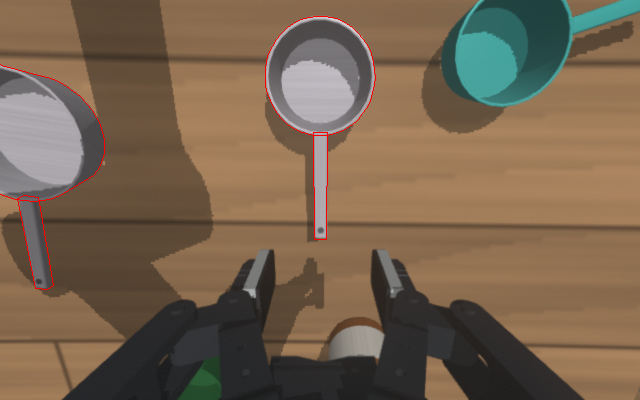

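The wrist picture shows the steel medium at (320,75) with its handle down to (320,238), dead centre between the fingers. Large is at (40,130) and the fits match to about 2 mm, so I'll grasp and lift the medium.

```bash
python3 - <<'E'
from h import *
M=np.array([.4526,.3164,.0120])
xy=M[:2]+.1*np.array([np.cos(M[2]),np.sin(M[2])]); q=quat(M[2]+np.pi); gd=bot.grip_depth; print(gd)
bot.move_linear([*xy,.10],.15,rotation=q)
print(bot.move_linear([*xy,.046-gd],.08,until_force=8), bot.read_position())
bot.set_gripper(0,100); print(bot.read_gripper_width(),bot.read_finger_force())
bot.move_linear([*xy,.046-gd+.12],.12)
L=np.array([.511,.0155,-.13]); y=L[2]+np.pi/4
g=L[:2]+.1*np.array([np.cos(y),np.sin(y)])
bot.move_pose([*g,.046-gd+.12],quat(y+np.pi))
v=view("wrist"); im=v[0].copy(); s=view("scene","s1")
z=.12
for zz in (.11,.12):
    p,f=fit("medium",[v],[*L[:2],y],zz); print(np.round(p,4),round(f,3))
for o in outline(v,"medium",*p,.12)+outline(v,"large",*L): cv2.polylines(im,[np.round(o).astype(int)],True,(255,0,0))
cv2.imwrite("pics/w2.png",np.vstack([im[:,:,::-1][:,:480],s[0][130:330,200:680-0,::-1][:, :440].copy() if 0 else cv2.resize(s[0][150:260,200:464,::-1],(480,200))])); print(bot.read_position(),bot.read_gripper_width(),bot.read_clock(),bot.read_ft_force(),bot.read_moment())
E
```

```text
0.0187
False [0.55307646 0.31782102 0.02782624]
0.13805757802683602 97.50404834747314
[0.5125 0.0166 0.6603] 0.112
[0.5096 0.0144 0.6595] 0.115
[0.59010157 0.07775557 0.14705186] 0.13599017487120127 7.0583 [-0.56742426  0.09910261 -1.97765375] [ 0.09840027 -0.09131015  0.05796417]
```

View pics/w2.png

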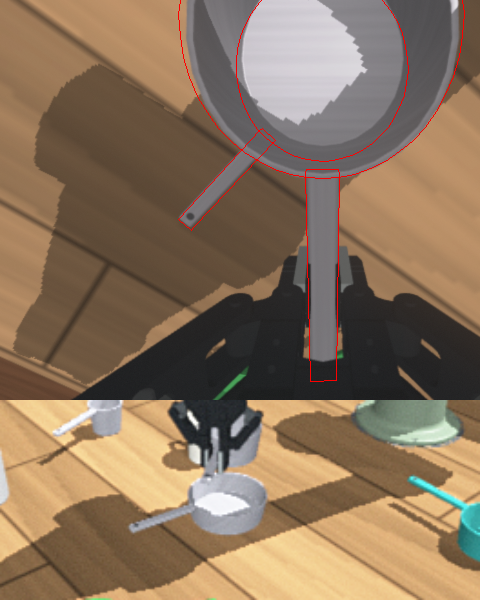

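The picture shows the medium's handle pinched, with its tip at (322,360) against a predicted 380, and the rim slightly smaller than predicted. That means the cup sags a few degrees in the pads. I'll estimate the tilt from those points and counter-rotate the tool.

```bash
cat >> h.py <<'E'
def sag(v,th,tip,bot_row,left,right,row):
    """slide/pitch/lift of a held measure in the hand from a few pixels of the wrist picture"""
    from scipy.optimize import least_squares
    a,b,h=DIM[th]; gx,gz=GR[th]; Tq=Rq(bot.read_tool_rot()).as_matrix(); P0=np.array(bot.read_position())-Tq[:,2]*bot.grip_depth
    F=Tq@np.diag([-1.,1,-1])   # measure axes in world when unsagged (tool x = -handle)
    t=np.linspace(-np.pi,np.pi,721); rim=np.c_[a*np.cos(t),a*np.sin(t),0*t+h]
    def res(p):
        s,pit,lat,yw,dz=p; Q=F@R.from_euler("yz",[pit,yw]).as_matrix()
        W=lambda X: proj(v,(np.atleast_2d(X)-[gx+s,lat,gz+dz])@Q.T+P0)
        r=W(rim); uc=(left+right)/2
        l=r[r[:,0]<uc]; l=l[l[:,1]>row-40]; rr=r[r[:,0]>uc]; rr=rr[rr[:,1]>row-40]
        il=l[np.argmin(abs(l[:,1]-row)),0]; ir=rr[np.argmin(abs(rr[:,1]-row)),0]
        return np.r_[W([a+.11,0,h])[0]-tip, r[:,1].max()-bot_row, il-left, ir-right, np.array([s,lat,dz])*300, yw*20]
    o=least_squares(res,np.zeros(5),diff_step=1e-3,x_scale=[.01,.05,.01,.05,.01]); return o.x,o.fun
E
python3 - <<'E'
from h import *
v=view("wrist"); e=cv2.Canny(v[0],40,120)
print("row10",np.flatnonzero(e[10,:]),"col322",np.flatnonzero(e[:,322])[:40], "col350",np.flatnonzero(e[:,350])[:30])
x,f=sag(v,"medium",(322,360),178,187,459,10); print(np.round(x,4),np.degrees(x[1]),np.round(f,1))
E
```

```text
row10 [ 38  39 186 193 207 253 254 331 391 451 453 458 551 552 553 554 555] col322 [  2 108 109 145 173 361] col350 [ 33  34  83  84 140 170 176 180 181 232 233 239 240 255 263 264 265 266
 267 268 284 285]
[-0.0001  0.0604  0.0004 -0.0035  0.0103] 3.461653669579824 [ 0.   0.4 -0.2 -0.2  0.2 -0.   0.1  3.1 -0.1]
```

The fit is ambiguous between a tilt of 3° or less and a slightly low hold, and both are harmless here. I'll lower under force sensing and let contact tell.

```bash
python3 - <<'E'
from h import *
p=np.array(bot.read_position())
bot.move_linear([*p[:2],.075],.12); f0=bot.read_ft_force()
hit=bot.move_linear([*p[:2],.029],.03,until_force=4); print(hit,bot.read_position(),np.round(np.array(bot.read_ft_force())-f0,1))
s=view("scene","s2"); t=view("top"); w=view("wrist")
cv2.imwrite("pics/c3.png",np.hstack([cv2.resize(s[0][150:270,220:420,::-1],(400,240)),cv2.resize(w[0][:384,:,::-1],(400,240))])); print(bot.read_clock())
E
```

```text
True [0.59058433 0.07817442 0.03137851] [0.9 0.5 6.4]
9.3333
```

View pics/c3.png

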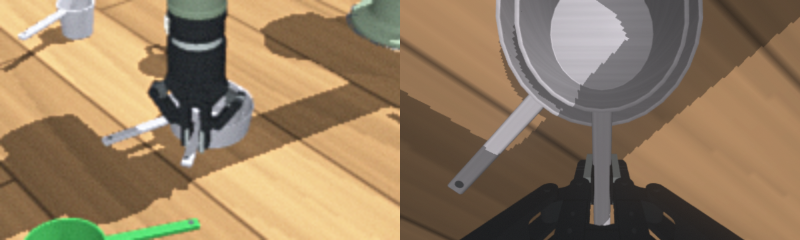

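Contact came at TCP z = 0.0314, exactly the flat-nested height, and the medium is inside the large. I'll release, back off and check.

```bash
cat >> h.py <<'E'
def fitstack(vs,parts):
    """parts: list of (thing,x0,z0); fits all poses together by silhouette union + edges of the handles"""
    x0=np.concatenate([p[1] for p in parts])
    def un(v,x): return np.max([render(v,p[0],*x[3*i:3*i+3],p[2]) for i,p in enumerate(parts)],0)
    ms=[(v,mask(v[0]),cv2.dilate(un(v,x0),np.ones((25,25)))) for v in vs]
    def cost(x):
        return sum((abs(m-(r:=un(v,x)))*np.maximum(roi,r)).sum()/r.sum() for v,m,roi in ms)
    for d in (.008,.003):
        s=minimize(cost,x0,method="Nelder-Mead",options=dict(initial_simplex=np.vstack([x0,x0+np.diag([d,d,d*12]*len(parts))]),maxiter=500)); x0=s.x
    return x0.reshape(-1,3),s.fun
E
python3 - <<'E'
from h import *
bot.set_gripper(.45); p=np.array(bot.read_position()); bot.move_linear([*p[:2],.20],.2)
w=view("wrist"); im=w[0].copy()
x,f=fitstack([w],[("large",[.511,.0155,-.13],0),("medium",[.511,.0155,.655],.004)]); print(np.round(x,4),f,np.degrees(x[1,2]-x[0,2]))
for o in outline(w,"large",*x[0])+outline(w,"medium",*x[1],.004): cv2.polylines(im,[np.round(o).astype(int)],True,(255,0,0))
cv2.imwrite("pics/w4.png",np.hstack([w[0][:300,100:500],im[:300,100:500]])[:,:,::-1]); print(bot.read_clock())
E
```

```text
[[ 0.511   0.0152 -0.1379]
 [ 0.5108  0.0154  0.6695]] 0.020926732707938406 46.264562433383055
10.7583
```

View pics/w4.png

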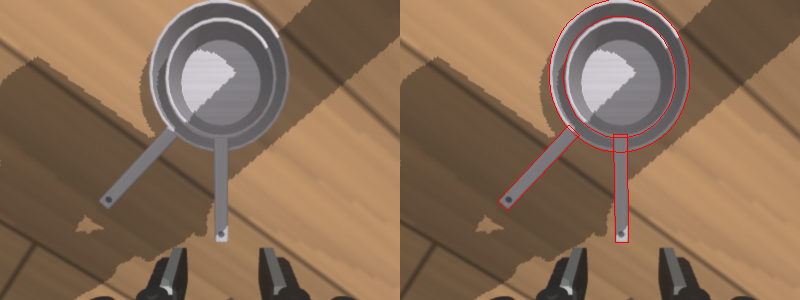

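The medium sits concentric in the large, with handles 46° apart and tips at (108,200) and (222,235) in the crop. Now the small: hover, measure, grasp and carry.

```bash
python3 - <<'E'
from h import *
S=np.array([.5142,-.3569,.3508]); gd=bot.grip_depth
g=lambda p: p[:2]+.09*np.array([np.cos(p[2]),np.sin(p[2])])
bot.move_pose([*g(S),.20],quat(S[2]+np.pi)); bot.set_gripper(.5,100)
w=view("wrist"); S,f=fit("small",[w],S); print(np.round(S,4),round(f,3))
if f<.06:
    q=quat(S[2]+np.pi); bot.move_linear([*g(S),.12],.15,rotation=q)
    print(bot.move_linear([*g(S),.056-gd],.08,until_force=8),bot.read_position())
    bot.set_gripper(0,100); print(bot.read_gripper_width(),bot.read_finger_force())
    bot.move_linear([*g(S),.056-gd+.15],.15)
    D=np.array([.511,.0153,1.450]); bot.move_pose([*g(D),.056-gd+.15],quat(D[2]+np.pi))
    w=view("wrist","w5"); print(bot.read_gripper_width(),bot.read_position())
print(bot.read_clock())
E
```

```text
[ 0.5121 -0.358   0.3476] 0.035
False [ 0.59718493 -0.32768903  0.03800324]
0.13607655008694122 97.52548456192017
0.13375245029207664 [0.52260067 0.1036534  0.18730391]
17.6
```

View pics/w5.png

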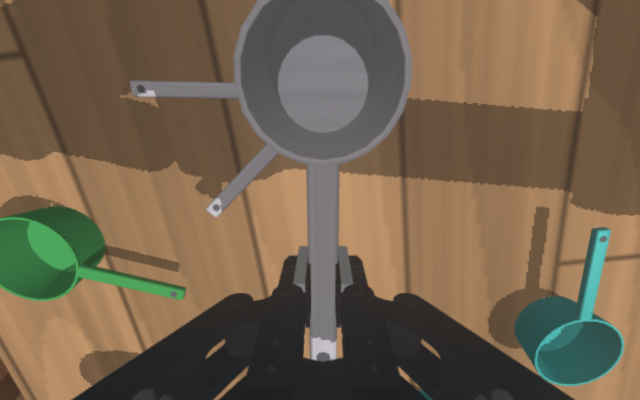

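The small is held level above the stack. The large handle points left to (135,90), the medium's to (215,207), and the small's straight down to (322,355). Lowering until contact, then releasing.

```bash
python3 - <<'E'
from h import *
p=np.array(bot.read_position())
bot.move_linear([*p[:2],.085],.12)
hit=bot.move_linear([*p[:2],.043],.03,until_force=4); z=bot.read_position(); print(hit,z)
if hit and abs(z[2]-.0453)<.005:
    bot.set_gripper(.4); bot.move_linear([*p[:2],.20],.2)
    w=view("wrist"); im=w[0].copy(); t=view("top"); s=view("scene")
    x,f=fitstack([w],[("large",[.511,.0155,-.135],0),("medium",[.511,.0155,.668],.004),("small",[.511,.0155,1.45],.008)]); print(np.round(x,4),f,np.degrees(np.diff(x[:,2])))
    for i,o in enumerate(("large","medium","small")):
        for c in outline(w,o,*x[i],.004*i): cv2.polylines(im,[np.round(c).astype(int)],True,(255,0,0))
    cv2.imwrite("pics/w6.png",np.vstack([np.hstack([w[0][:300,100:500],im[:300,100:500]]),np.hstack([cv2.resize(s[0][130:270,220:420],(400,280)),t[0][100:380,200:600]])])[:,:,::-1])
print(bot.read_clock())
E
```

```text
True [0.5225273  0.10420194 0.04530413]
[[ 0.5106  0.0153 -0.1383]
 [ 0.5119  0.0163  0.6667]
 [ 0.5114  0.0142  1.4488]] 0.02673129888857761 [46.12350361 44.81265462]
21.2167
```

View pics/w6.png

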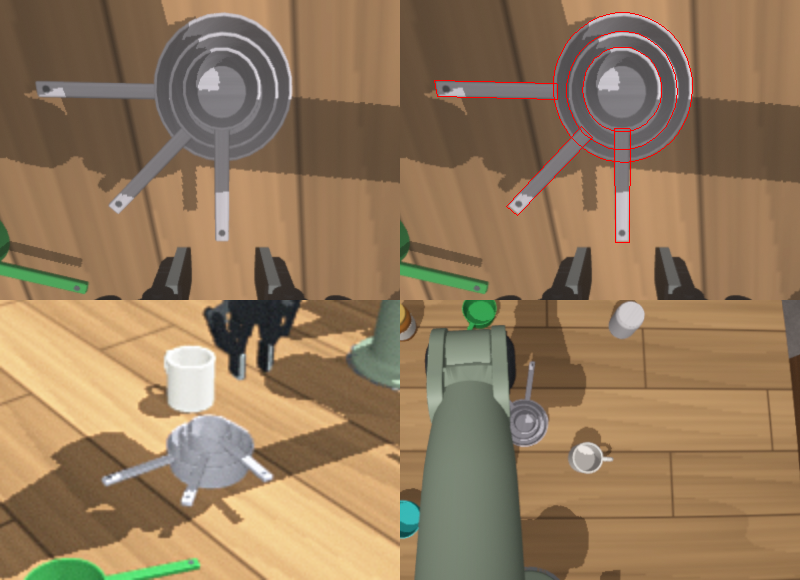

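All three are nested concentrically with the handles fanned 46° and 45° anticlockwise. The mug is undisturbed and the gripper is clear, so I'm handing in.

```bash
python3 -c "
from cell import bot
print(bot.close_job())"
```

```text
the job is handed in; nothing more can be done
None
```

The job is handed in at about 21 s: the small measure stands flat in the medium and the medium flat in the large, handles fanned about 46° and 45° anticlockwise, with the large where it was and the mug and look-alikes untouched.

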